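# Tighten the bench clamp on the sharpening stone until its tab pops out

## Robot

A 7-joint arm with a two-finger parallel gripper is mounted at the origin on a cart in front of the work surface, level with it; the furniture and walls round the work are solid. World frame = base frame: x ahead of the robot, y to its left, z up, the work surface at z = 0. Lengths are in m, angles in degrees, forces in N, time in s.
With the tool pointing down it reaches from about 0.35 to 0.775 m from the base axis. Payload 3.1 kg.
Tool frame: the origin (TCP) lies at the very end of the fingers, on their centre line; the grasp point (between the pads) lies 19 mm behind it; z points along the fingers, y is the line along which they close (so a half turn about z gives the same grasp; the last joint's range is limited). The gripper opens to 85 mm and grips with 20 to 120 N. Pads are 22 mm wide; open, the fingers measure 114 mm over their backs; the gripper's body (76 mm by 85 mm) begins 54 mm behind the grasp point. The pads swing forward as they close: fully open they stand 13 mm farther back than shut.
Start: joints at [-76.988, 17.813, 0.802, 86.603, -0.252, 75.585, -1.558], TCP at [0.146, 0.53, 0.231] pointing down, gripper open.
Joint ranges: [-154.91, 154.91], [-16.99, 109.72], [-72.82, 74.43], [7.12, 147.25], [-82.49, 262.49], [11.32, 116.49], [-174.64, 174.64]. Speed limits (degrees/s): [159.86, 159.86, 180, 180, 180, 180, 180].

## Interface

Orientations are given as a 3x3 rotation matrix whose columns are the frame's x, y, z axes.
In Python, from plant import status, cams, hand_in gives the robot as it stands. The module is installed in compiled form; this text tells all that it offers.
- The arm moves only by the shell command python3 -m inch 'ROWS'. ROWS is JSON, a list that holds one entry, the list of rows, each a list of 7 numbers: the closure, from -1 (fully open) to 1 (shut), then the shift along the world's x, y, z scaled (see below), then the turn, a rotation vector about the world's x, y, z scaled (see below). In form: [[[gripper, dx, dy, dz, wx, wy, wz], ...]]. A call has 1 to 20 rows; each row is the pose to reach, as a shift and turn from the pose commanded when the call began; what a row does not reach only later rows make up. The controller multiplies each number of a shift by 0.5 m and each number of a turn by 60 degrees. A row lasts 1/12 s, in which the tool goes at most 41.7 mm and 7.16 degrees, less where a joint would pass 70% of its speed; a pose out of reach is approached as far as the arm can. A call with a number of a shift or a turn outside -1 to 1 is refused whole. A call with a gripper value outside its range is refused whole. The fingers move at their own pace and stop on an object; the grip force is fixed at half the most. Time passes only in rows, so rows that repeat a pose let the fingers close. It gives the time, the measured TCP pose, the force, the opening and the grip force at its end, in the units of the state.
- status.read_state(): the state, without advancing time (a new reading comes with each control period).
- cams.grab_frame(name): name is "scene" or "side" or "wrist"; returns (picture, depth): 480x640x3 uint8, red, green, blue; 480x640 float32, m along the optical axis (not along the pixel's ray), 0 where there is no reading.
- cams.camera_model(name): a dict with "K" (3x3 intrinsics, pixels), "origin" and "orientation" of the camera in the world. Camera axes: x right, y down, z forward; pixel columns grow to the right and rows downward; lengths in m; the calibration is good to about 2 mm. The wrist camera is an equidistant fisheye: a pixel r from the principal point sees the ray r / f radians off the axis. A picture is of the moment at which its call begins: read the wrist's pose just before it. camera_model takes no time and is no camera call; for the wrist camera it gives the pose at the moment of the call.
- hand_in(): hands the job in; it is judged then, once.
The state is a dict: "t": time; "qpos": joint angles; "qd": joint speeds; "effort": joint torques, N m; "position": TCP position; "ee_rot": TCP orientation; "ft_force": force on the tool from outside, world axes, zero at the start; "moment": the same for the moment, N m; "opening": finger opening in m; "grasp_force": force on a finger pad.
Only numpy, scipy, OpenCV 4.12 (cv2) and the standard library are available. Lean on these libraries where they do the work, as an engineer would, in place of code of your own. Each camera call takes 0.05 s, during which the arm holds its last target. There are 200 camera calls.

## Task

Two identical screw clamps are bolted to the bench; the sharpening stone lies loose in one of them and the other is empty. Turn the wing handle of the clamp with the stone clockwise, seen from above, until the clamp's steel indicator tab pops out of its nose, then stop, going on by no more than about 20 degrees. Leave the stone clamped where it lies and let go of the handle.

Things in the scene. Friction and masses are not known exactly. Their poses are not given: they have to be found in the camera images.
- clamp_grip (a point): centre of the wing handle of the clamp that holds the stone, on its vertical screw axis, 139 mm above the worktop: a plain bar 70 x 14 x 26 mm (long, thick, tall); grip its thickness. x axis along the bar (turns with it), z up. It turns in place; the clamp's top is 31 mm below this point. Dark steel C-shaped clamp, base 150 x 90 mm, nose towards the robot within 20 degrees.
- clamp_screw (a joint): angle of that handle, rad, growing clockwise seen from above (tightening). Starts between -0.3 and 0.25, the pad 0.7 to 3.5 mm clear of the stone; pad goes down 5 mm per rad, then presses 5 N per mm. Takes 0.15 N m to turn, 0.25 when tight; stays where left. The tab pops at 15 N, at about 1.0 rad, and more than 1.45 is overtightened; hard stop at 2.0.
- clamp_tab (a joint): how far that clamp's indicator tab stands out, m: 0 = in, 0.014 = popped out. Steel plate 28 mm wide, 6 mm thick, that springs level out of the nose towards the robot, 50 to 57 mm below the handle's centre; its tip is 50 mm from the screw axis when in, 64 mm when out. It snaps out within half a second and stays out.
- stone: dark grey-brown sharpening stone, 50 x 150 x 25 mm, lying flat across the clamp's bed (14 mm above the worktop) under the pad, its ends standing out on both sides; origin at the centre of its underside, y axis along its length

How it is judged:
By the outcome, as a careful person would: the job done as asked, in the order asked, and still so for the second after the job is handed in, with the robot touching nothing.
It also fails if it takes over 45 s, if anything falls off the work surface, if the arm or the gripper's body presses on something with over 40 N, if the wrist force passes 120 N, or if a joint passes its speed limit or range.

## Working session

There is one attempt and no reset: what is moved stays moved. The work goes in short steps, Python scripts to look and compute and a shell command to move; the robot and the scene stay as the last step left them, time stands still between calls to the robot, and variables do not carry over. Pictures are saved under pics/ and viewed, at most 10 in all, crops included, and the job is handed in when it is done.

```bash
mkdir -p pics
cat > h.py <<'E'
import numpy as np, cv2
from plant import status, cams
def grab(n):
    m=cams.camera_model(n); p,d=cams.grab_frame(n); return p,d,m
def cloud(d,m):
    K=np.array(m["K"]);v,u=np.indices(d.shape)
    P=np.stack([(u-K[0,2])/K[0,0]*d,(v-K[1,2])/K[1,1]*d,d],-1)
    return P@np.array(m["orientation"]).T+np.array(m["origin"])
E
python3 - <<'E'
from h import *
s=status.read_state();print({k:np.round(v,3).tolist() for k,v in s.items()})
for n in("scene","side"):
    p,d,m=grab(n);np.savez(f"{n}0.npz",p=p,d=d,**m);cv2.imwrite(f"pics/{n}0.png",p[...,::-1]);print(n,np.round(m["origin"],3),np.round(m["orientation"],2).tolist(),np.round(m["K"],1).tolist())
    W=cloud(d,m);ok=(d>0)&(W[...,2]>.115)&(W[...,2]<.16)&(W[...,0]>.2)&(W[...,0]<.9)
    nn,l,st,c=cv2.connectedComponentsWithStats(ok.astype(np.uint8))
    for i in range(1,nn):
        if st[i,4]>40: q=W[l==i];print(st[i],c[i].round(),q.min(0).round(3),q.max(0).round(3),np.median(q,0).round(3))
E
```

```text
{'t': 0.0, 'qpos': [-76.986, 17.86, 0.801, 86.694, -0.252, 75.584, -1.558], 'qd': [-0.132, -0.002, 0.023, -0.056, -0.053, -0.005, -0.049], 'effort': [0.0, -37.992, 0.146, -23.059, 0.012, 0.014, 0.0], 'position': [0.146, 0.53, 0.23], 'ee_rot': [[-0.964, 0.266, -0.001], [0.266, 0.964, -0.002], [-0.0, -0.002, -1.0]], 'ft_force': [0.685, -0.596, -0.233], 'moment': [-0.031, -0.01, 0.024], 'grasp_force': 0.0, 'opening': 0.086}
scene [-0.057 -1.014  1.052] [[0.87, -0.32, 0.38], [-0.5, -0.57, 0.65], [0.01, -0.75, -0.66]] [[577.9, 0.0, 324.3], [0.0, 577.9, 242.7], [0.0, 0.0, 1.0]]
[ 102    1  132   35 1395] [167.  22.] [0.331 1.325 0.115] [0.9   1.506 0.16 ] [0.6   1.475 0.138]
[143  39  28  16 228] [157.  46.] [0.435 1.187 0.115] [0.531 1.308 0.136] [0.483 1.25  0.124]
[275  70  39  21 240] [294.  79.] [0.766 0.659 0.115] [0.876 0.796 0.134] [0.822 0.727 0.122]
[285 102 106  61 796] [337. 136.] [0.669 0.167 0.115] [0.873 0.528 0.133] [0.735 0.306 0.123]
[316 113  42  31 522] [336. 129.] [0.731 0.249 0.124] [0.805 0.447 0.144] [0.769 0.341 0.132]
[264 157  23  17 244] [275. 165.] [0.474 0.227
[... 1511 characters left out ...]
054] [320. 222.] [ 0.466 -0.161  0.115] [0.579 0.033 0.16 ] [ 0.532 -0.015  0.139]
[360 231  79  55 934] [402. 258.] [ 0.491 -0.279  0.115] [ 0.705 -0.226  0.16 ] [ 0.589 -0.255  0.14 ]
[483 233  16  28 238] [489. 246.] [ 0.753 -0.365  0.115] [ 0.815 -0.321  0.16 ] [ 0.769 -0.338  0.14 ]
[498 240  19  23 136] [505. 250.] [ 0.765 -0.384  0.115] [ 0.824 -0.349  0.16 ] [ 0.804 -0.374  0.132]
[507 280  10   7  42] [511. 283.] [ 0.694 -0.459  0.145] [ 0.701 -0.443  0.16 ] [ 0.697 -0.452  0.153]
[510 288  32  28 562] [527. 302.] [ 0.683 -0.52   0.115] [ 0.724 -0.46   0.16 ] [ 0.695 -0.497  0.132]
[383 306  27  31 400] [396. 322.] [ 0.413 -0.394  0.115] [ 0.484 -0.369  0.157] [ 0.444 -0.385  0.149]
```

View pics/scene0.png

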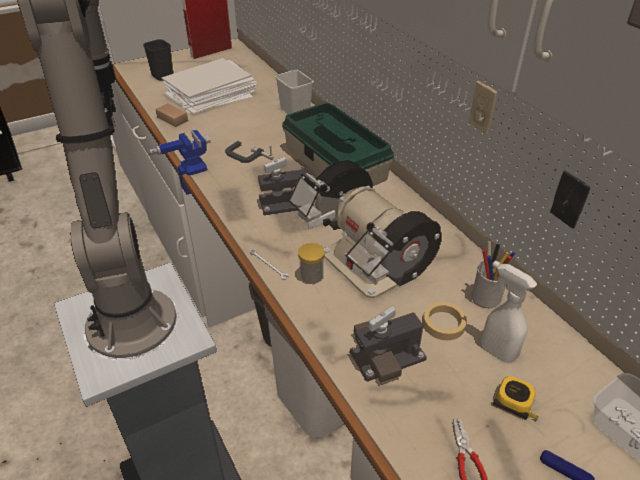

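View pics/side0.png

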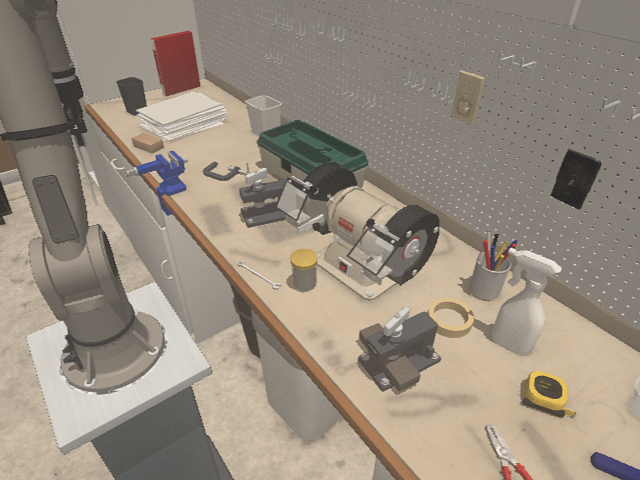

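The brown stone sticks out of the near clamp (scene 388,368), whose handle is at scene (382,319) and side (396,322). The far clamp (scene 275,190) is empty. Next I measure the bar's position and yaw, and the clamp's direction.

Run:
```python
from h import *
for n in("scene","side"):
    z=np.load(n+"0.npz");d=z["d"];W=cloud(d,z);p=z["p"].astype(int)
    ok=(d>0)&(np.linalg.norm(W[...,:2]-[.45,-.383],axis=-1)<.06)&(W[...,2]>.146)&(W[...,2]<.17)
    q=W[ok];r=cv2.minAreaRect(q[:,:2].astype(np.float32)*1000);v=cv2.boxPoints(r)
    c=q.mean(0);w=np.linalg.svd(q[:,:2]-c[:2])[2][0];print(n,len(q),c.round(4),"top z",np.percentile(q[:,2],[10,50,90]).round(4),"rect",np.round(r[0],1),np.round(r[1],1),round(r[2],1),"pca",np.degrees(np.arctan2(w[1],w[0])).round(1))
    for lo,hi in((.095,.115),(.03,.046)):
        ok=(d>0)&(np.linalg.norm(W[...,:2]-[.47,-.39],axis=-1)<.14)&(W[...,2]>lo)&(W[...,2]<hi)
        q=W[ok];r=cv2.minAreaRect(q[:,:2].astype(np.float32)*1000);print(lo,len(q),np.round(r[0],1),np.round(r[1],1),round(r[2],1),q.min(0).round(3),q.max(0).round(3))
    # highest thing along path
    ok=(d>0)&(W[...,0]>.15)&(W[...,0]<.6)&(abs(W[...,1])<.65)&(W[...,2]<.5);print("maxz",np.percentile(W[ok][:,2],99.9),p[ok].mean(0))
```

```text
scene 189 [ 0.449  -0.383   0.1511] top z [0.148  0.1508 0.1545] rect [ 450.4 -381.8] [71.5 16.2] 9.8 pca -169.0
0.095 925 [ 471.4 -383.7] [ 48.9 144.1] 84.3 [ 0.398 -0.414  0.095] [ 0.544 -0.353  0.113]
0.03 813 [ 484.6 -378.9] [155.1 121.9] 80.2 [ 0.413 -0.452  0.03 ] [ 0.541 -0.296  0.046]
maxz 0.48530386105788315 [138.37721171 120.79561312 102.82989728]
side 230 [ 0.4454 -0.3823  0.1517] top z [0.1485 0.1518 0.1544] rect [ 447.6 -381.1] [69.1 13.6] 11.6 pca -169.4
0.095 1172 [ 469.9 -381.7] [ 49.  144.4] 84.3 [ 0.396 -0.412  0.095] [ 0.543 -0.351  0.114]
0.03 1081 [ 482.6 -378. ] [152.3 121.1] 80.8 [ 0.413 -0.45   0.03 ] [ 0.539 -0.295  0.046]
maxz 0.48623576330325635 [168.94063843 153.14879704 134.30640004]
```

```bash
python3 -m inch '[[[-1,0,0,0.16,0,0,0],[-1,0.05,-0.05,0.3,0,0,0.1],[-1,0.15,-0.15,0.34,0,0,0.2],[-1,0.25,-0.3,0.34,0,0,0.3],[-1,0.35,-0.45,0.34,0,0,0.437],[-1,0.548,-0.86,0.34,0,0,0.437],[-1,0.548,-0.86,0.34,0,0,0.437],[-1,0.548,-0.86,0.34,0,0,0.437],[-1,0.548,-0.86,0.34,0,0,0.437],[-1,0.548,-0.86,0.34,0,0,0.437],[-1,0.548,-0.86,0.34,0,0,0.437],[-1,0.548,-0.86,0.34,0,0,0.437],[-1,0.548,-0.86,0.34,0,0,0.437],[-1,0.548,-0.86,0.34,0,0,0.437],[-1,0.548,-0.86,0.34,0,0,0.437],[-1,0.548,-0.86,0.34,0,0,0.437]]]'
python3 -c "
from h import *
s=status.read_state();print(np.round(s['qpos'],1),np.round(s['position'],4),np.round(s['ee_rot'],3));m=cams.camera_model('wrist');print((np.array(s['ee_rot']).T@(np.array(m['origin'])-s['position'])).round(3),m['K'])"
```

```text
t: 1.43
position: [0.422, 0.0941, 0.4015]
ee_rot: [[-0.984, -0.176, 0.002], [-0.176, 0.984, -0.002], [-0.001, -0.003, -1.0]]
ft_force: [0.7, 0.5, 0.0]
opening: 0.0853
grasp_force: 0.0
[-39.6   1.3  25.5  82.8  -0.4  95.9  86. ] [0.422  0.0941 0.4015] [[-0.984 -0.176  0.002]
 [-0.176  0.984 -0.002]
 [-0.001 -0.003 -1.   ]]
[ 0.072  0.    -0.142] [[371.64829954   0.         319.67537103]
 [  0.         371.64829954 244.64101223]
 [  0.           0.           1.        ]]
```

```bash
python3 -m inch '[[[-1,0.054,-0.951,0,0,0,0.012],[-1,0.054,-0.951,0,0,0,0.012],[-1,0.054,-0.951,0,0,0,0.012],[-1,0.054,-0.951,0,0,0,0.012],[-1,0.054,-0.951,0,0,0,0.012],[-1,0.054,-0.951,0,0,0,0.012],[-1,0.054,-0.951,0,0,0,0.012],[-1,0.054,-0.951,0,0,0,0.012],[-1,0.054,-0.951,0,0,0,0.012],[-1,0.054,-0.951,-0.1,0,0,0.012],[-1,0.054,-0.951,-0.2,0,0,0.012],[-1,0.054,-0.951,-0.283,0,0,0.012],[-1,0.054,-0.951,-0.283,0,0,0.012],[-1,0.054,-0.951,-0.283,0,0,0.012],[-1,0.054,-0.951,-0.283,0,0,0.012],[-1,0.054,-0.951,-0.283,0,0,0.012]]]'
cat >> h.py <<'E'
def wcloud(d,m):
    K=np.array(m["K"]);v,u=np.indices(d.shape);x=(u-K[0,2])/K[0,0];y=(v-K[1,2])/K[1,1];r=np.hypot(x,y)+1e-9
    t=np.tan(np.minimum(r,1.3));P=np.stack([x/r*t*d,y/r*t*d,d],-1);P[r>1.2]=np.nan
    return P@np.array(m["orientation"]).T+np.array(m["origin"])
def bar(W,z0=.145,z1=.165):
    ok=(np.linalg.norm(W[...,:2]-[.449,-.382],axis=-1)<.055)&(W[...,2]>z0)&(W[...,2]<z1)
    q=W[ok];r=cv2.minAreaRect(q[:,:2].astype(np.float32)*1000);w=np.linalg.svd(q[:,:2]-q[:,:2].mean(0),full_matrices=False)[2][0]
    return len(q),q.mean(0).round(4),np.median(q[:,2]).round(4),np.round(r,1) if 0 else r,np.degrees(np.arctan2(w[1],w[0])).round(1)
E
python3 - <<'E'
from h import *
s=status.read_state();print(np.round(s['qpos'],1),np.round(s['position'],4),np.round(s['ee_rot'],3).tolist())
p,d,m=grab("wrist");cv2.imwrite("pics/w1.png",p[...,::-1]);np.savez("w1.npz",p=p,d=d,**m);W=wcloud(d,m);print(bar(W))
E
```

```text
t: 2.77
position: [0.4474, -0.3739, 0.2588]
ee_rot: [[-0.98, -0.201, -0.002], [-0.201, 0.98, 0.002], [0.001, 0.003, -1.0]]
ft_force: [0.6, 0.4, 1.4]
opening: 0.0852
grasp_force: 0.0
[  6.7  26.   47.6  79.4 -19.   83.  155.3] [ 0.4474 -0.3739  0.2588] [[-0.98, -0.201, -0.002], [-0.201, 0.98, 0.002], [0.001, 0.003, -1.0]]
(1835, array([ 0.4473, -0.3798,  0.1515]), np.float64(0.1515), ((449.0719909667969, -379.3208312988281), (69.38481140136719, 13.705147743225098), 10.8590669631958), np.float64(10.8))
```

View pics/w1.png

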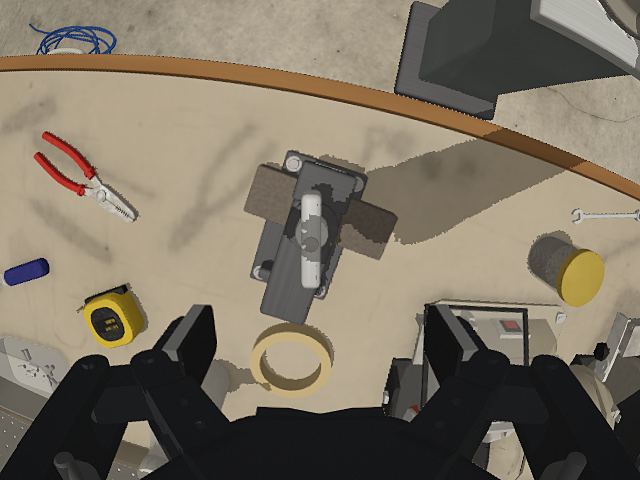

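The wrist view shows the handle at (311,240) with the stone crossing beneath it and the nose at (325,165). All three views agree on the bar: centre (0.449, -0.381), top 0.151 and yaw 10.9°. I descend and grip.

```bash
python3 -m inch '[[[-0.3,0.004,-0.011,-0.06,0,0,0],[-0.3,0.004,-0.011,-0.12,0,0,0],[-0.3,0.004,-0.011,-0.18,0,0,0],[-0.3,0.004,-0.011,-0.23,0,0,0],[-0.3,0.004,-0.011,-0.26,0,0,0],[-0.3,0.004,-0.011,-0.277,0,0,0],[-0.3,0.004,-0.011,-0.277,0,0,0],[-0.3,0.004,-0.011,-0.277,0,0,0]]]'
python3 - <<'E'
from h import *
s=status.read_state();print(np.round(s['qpos'],1),np.round(s['position'],4),np.round(s['ee_rot'],3).tolist(),np.round(s["ft_force"],1))
for n in("side","wrist"):
    p,d,m=grab(n);cv2.imwrite(f"pics/{n}2.png",p[...,::-1])
    if n=="wrist": print(bar(wcloud(d,m)))
    else: b=p
cv2.imwrite("pics/c2.png",np.hstack([cv2.resize(b[230:430,300:500],(400,400)),cv2.resize(p[150:450,170:470],(400,400))])[...,::-1])
E
```

```text
t: 3.48
position: [0.4505, -0.381, 0.1231]
ee_rot: [[-0.979, -0.201, 0.003], [-0.201, 0.979, -0.001], [-0.002, -0.002, -1.0]]
ft_force: [0.1, -0.5, 0.6]
opening: 0.0553
grasp_force: 0.0
[  8.5  32.2  44.5  90.6 -24.   67.  159.8] [ 0.4505 -0.381   0.1231] [[-0.979, -0.201, 0.003], [-0.201, 0.979, -0.001], [-0.002, -0.002, -1.0]] [ 0.1 -0.5  0.6]
(9301, array([ 0.4438, -0.3809,  0.1528]), np.float64(0.1517), ((446.2183837890625, -382.81927490234375), (64.88482666015625, 59.044498443603516), 61.36106872558594), np.float64(105.7))
```

View pics/c2.png

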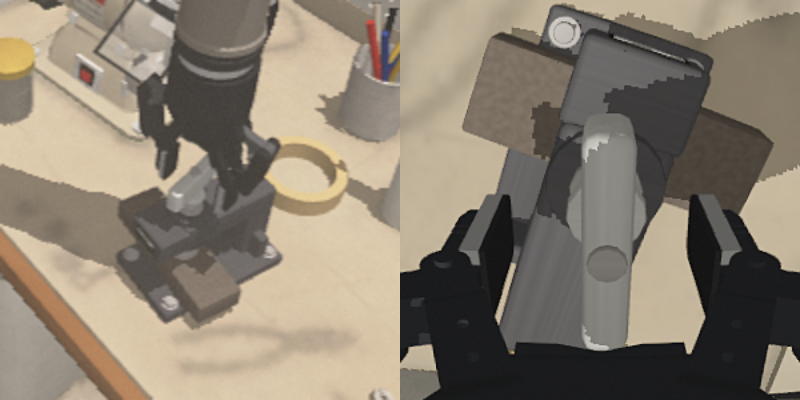

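The fingers straddle the bar (crop 607,263), and the nose and tab slot are visible at crop (650,40). I close now.

```bash
python3 -m inch '[[[1,0,0,-0.003,0,0,0],[1,0,0,-0.003,0,0,0],[1,0,0,-0.003,0,0,0],[1,0,0,-0.003,0,0,0],[1,0,0,-0.003,0,0,0],[1,0,0,-0.003,0,0,0],[1,0,0,-0.003,0,0,0],[1,0,0,-0.003,0,0,0]]]'
cat >> h.py <<'E'
def tab():
    # points at tab height (79-91 mm up), by distance from screw axis along the nose direction
    s=status.read_state();y=np.array(s['ee_rot'])[:,1];print('t',s['t'].__round__(2),np.round(s['position'],4),'bar yaw',np.degrees(np.arctan2(-y[0],y[1])).round(1),'F',np.round(s['ft_force'],1),'M',np.round(s['moment'],2),'grip',s['opening'],s['grasp_force'],'q7',round(s['qpos'][6],1))
    n=np.array([-.995,.1]);l=np.array([-.1,-.995]);out=[]
    for c in("side","scene","wrist"):
        p,d,m=grab(c);W=(wcloud if c=="wrist" else cloud)(d,m);q=W[...,:2]-[.449,-.381];a=q@n;b=q@l
        ok=(abs(b)<.012)&(W[...,2]>.076)&(W[...,2]<.094)&(a>.03)&(a<.08)&(d>0)
        out.append((c,int(ok.sum()),np.percentile(a[ok],[50,95]).round(4).tolist() if ok.any() else None, int((ok&(a>.057)).sum())))
        cv2.imwrite(f"pics/{c}_t{s['t']:.2f}.png",p[...,::-1])
    print(out)
E
python3 -c "from h import *;tab()"
```

```text
t: 4.25
position: [0.4491, -0.3799, 0.1205]
ee_rot: [[-0.98, -0.2, 0.0], [-0.2, 0.98, 0.002], [-0.001, 0.002, -1.0]]
ft_force: [-1.4, 3.7, 5.5]
opening: 0.0134
grasp_force: 61.2
t 4.25 [ 0.4491 -0.3799  0.1205] bar yaw 11.5 F [-1.4  3.7  5.5] M [ 0.66  0.31 -0.17] grip 0.013370069399750209 61.17435366846621 q7 159.8
[('side', 51, [0.0507, 0.0515], 0), ('scene', 33, [0.0485, 0.0499], 0), ('wrist', 233, [0.0503, 0.051], 0)]
```

The grip is good at 13.4 mm, and all views put the tab tip at 50 mm, so it is in. I turn about 45° clockwise first.

```bash
python3 -m inch '[[[1,0,0,0,0,0,-0.05],[1,0,0,0,0,0,-0.1],[1,0,0,0,0,0,-0.16],[1,0,0,0,0,0,-0.22],[1,0,0,0,0,0,-0.28],[1,0,0,0,0,0,-0.34],[1,0,0,0,0,0,-0.4],[1,0,0,0,0,0,-0.46],[1,0,0,0,0,0,-0.52],[1,0,0,0,0,0,-0.58],[1,0,0,0,0,0,-0.64],[1,0,0,0,0,0,-0.7],[1,0,0,0,0,0,-0.75],[1,0,0,0,0,0,-0.75],[1,0,0,0,0,0,-0.75]]]'
python3 -c "from h import *;tab()"
```

```text
t: 5.65
position: [0.4491, -0.3797, 0.1205]
ee_rot: [[-0.835, 0.551, 0.0], [0.551, 0.835, 0.002], [0.001, 0.002, -1.0]]
ft_force: [-1.7, 4.2, 5.4]
opening: 0.0132
grasp_force: 61.2
t 5.65 [ 0.4491 -0.3797  0.1205] bar yaw -33.4 F [-1.7  4.2  5.4] M [ 0.73  0.26 -0.05] grip 0.013237041394599703 61.247893553227186 q7 120.6
[('side', 117, [0.0568, 0.0649], 57), ('scene', 90, [0.0544, 0.0627], 34), ('wrist', 1478, [0.0567, 0.0635], 707)]
```

The tip now reads 63–65 mm in all three views, so the tab seems to have popped. I check by eye before releasing.

Run:
```python
import cv2,numpy as np
a=cv2.imread("pics/side_t5.65.png");b=cv2.imread("pics/wrist_t5.65.png")
cv2.imwrite("pics/c3.png",np.hstack([cv2.resize(a[260:400,330:470],(400,400)),cv2.resize(b[80:480,120:520],(400,400))]))
```

```text
(no output)
```

View pics/c3.png

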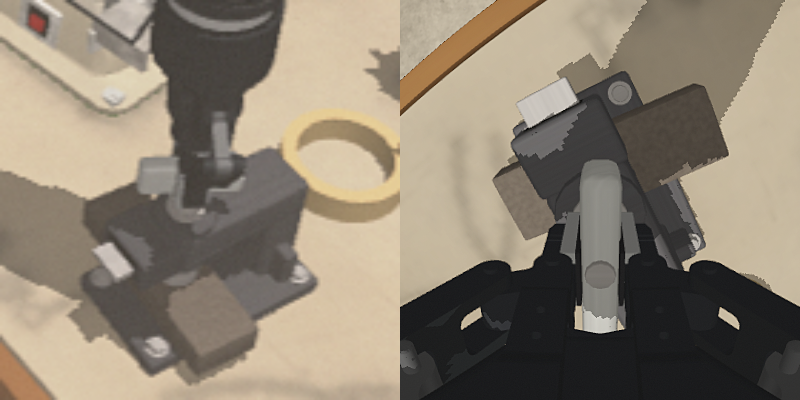

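The bright steel tab stands out of the nose (left crop 112,262; right crop 547,103). I stop turning, open the fingers and rise.

```bash
python3 -m inch '[[[-0.3,0,0,0,0,0,0],[-0.3,0,0,0,0,0,0],[-0.3,0,0,0,0,0,0],[-0.3,0,0,0,0,0,0],[-0.3,0,0,0,0,0,0],[-0.3,0,0,0,0,0,0],[-0.3,0,0,0.04,0,0,0],[-0.3,0,0,0.09,0,0,0],[-0.3,0,0,0.15,0,0,0],[-0.3,0,0,0.22,0,0,0],[-0.3,0,0,0.28,0,0,0],[-0.3,0,0,0.3,0,0,0],[-0.3,0,0,0.3,0,0,0],[-0.3,0,0,0.3,0,0,0],[-0.3,0,0,0.3,0,0,0]]]'
python3 - <<'E'
from h import *
tab();p,d,m=grab("wrist");print(bar(wcloud(d,m)));cv2.imwrite("pics/w4.png",p[...,::-1])
E
```

```text
t: 7.05
position: [0.4486, -0.3797, 0.2678]
ee_rot: [[-0.834, 0.551, -0.002], [0.551, 0.834, 0.003], [0.003, 0.001, -1.0]]
ft_force: [0.4, 0.1, -0.9]
opening: 0.0554
grasp_force: 0.0
t 7.05 [ 0.4486 -0.3797  0.2678] bar yaw -33.5 F [ 0.4  0.1 -0.9] M [ 0.04 -0.02 -0.  ] grip 0.0553719661323205 0.0 q7 115.6
[('side', 120, [0.0567, 0.0646], 59), ('scene', 88, [0.0542, 0.0626], 32), ('wrist', 457, [0.0565, 0.0633], 214)]
(1710, array([ 0.4478, -0.3782,  0.1515]), np.float64(0.1515), ((448.93450927734375, -379.1295471191406), (13.63166618347168, 68.9096908569336), 56.896385192871094), np.float64(-33.5))
```

View pics/w4.png

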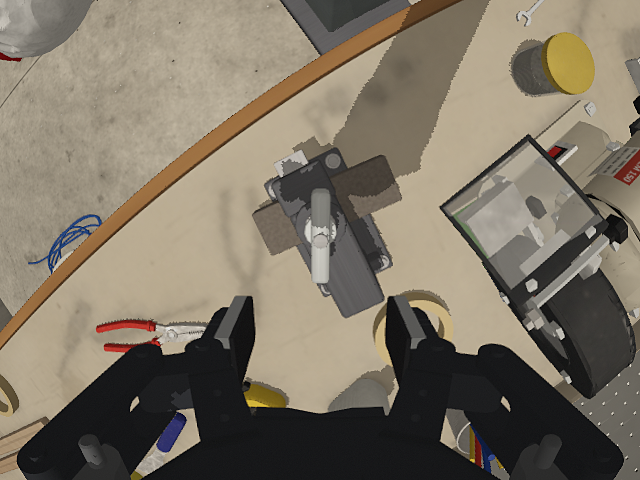

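The handle (320,235) is free and stayed at -33.5°. The tab is out at (290,160), the stone still lies across the bed, and the robot touches nothing.

```bash
python3 -c "from plant import hand_in;print(hand_in())"
```

```text
the job is handed in; nothing more can be done
None
```

The job is handed in: I turned the stone clamp's handle about 45° clockwise until the tab popped out, then released it, leaving the stone lying across the bed under the pad and the robot touching nothing.

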